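# Unhook the welded bracket and stack it opposite its mate

## Robot

A 6-joint arm with a two-finger parallel gripper is mounted at the origin on the work surface. World frame = base frame: x ahead of the robot, y to its left, z up, the work surface at z = 0. Lengths are in m, angles in degrees, forces in N, time in s.
With the tool pointing down it reaches from about 0.4 to 0.825 m from the base axis. Payload 7 kg.
Tool frame: the origin (TCP) lies at the very end of the fingers, on their centre line; the grasp point (between the pads) lies 19 mm behind it; x points along the fingers, z is the direction in which the jaws open and shut, and the axes are right-handed (so a half turn about x gives the same grasp; the last joint's range is limited). The gripper opens to 88 mm and grips with 3 to 60 N. Pads are 19 mm wide; open, the fingers measure 130 mm over their backs; the gripper's body (78 mm by 193 mm) begins 47 mm behind the grasp point.
Start: joints at [-49.039, 20.546, 0.682, 0, -70.136, -16.507], TCP at [0.279, -0.614, 0.227] pointing down, gripper open.
Joint ranges: [-176.03, 176.03], [-82.01, 121.73], [-58.28, 71.71], [-173.87, 95.51], [-174.79, -0.11], [-173.66, 173.66]. Speed limits (degrees/s): [136.94, 136.94, 172.46, 180, 180, 180].

## Interface

Orientations are given as [roll, pitch, yaw] about the fixed x, y, z axes, in that order (R = Rz(yaw) Ry(pitch) Rx(roll)).
In Python, from plant import sensors, cams, workorder gives the robot as it stands. The module is installed in compiled form; this text tells all that it offers.
- The arm moves only by the shell command python3 -m handwheel 'ROWS' [OPENING] [FORCE]. ROWS is JSON, one flat list of numbers, 4 for each row, row after row: the shift along the tool's x, y, z in cm, then the turn about the tool's x in degrees. A call has exactly 10 rows; each row is the pose to reach, as a shift and turn from the pose commanded when the call began, along the tool's axes at that moment; what a row does not reach only later rows make up. A row lasts 1/8 s, in which the tool goes at most 62.5 mm and 10.7 degrees, less where a joint would pass 70% of its speed; a pose out of reach is approached as far as the arm can. A call with a gripper value outside its range is refused whole. OPENING is the finger opening in cm, from 0 to 8.76, set as the call begins (- or left out, the last holds). The fingers move at their own pace and stop on an object; FORCE is the grip in N (left out, the last holds). Time passes only in rows, so rows that repeat a pose let the fingers close, or fill a call up. It gives the time, the measured TCP pose, the force and the opening at its end, in the units of the state.
- sensors.get_state(): the state, without advancing time (a new reading comes with each control period).
- cams.capture(name): name is "scene" or "top" or "wrist"; returns a dict with "image" (420x560x3 uint8, red, green, blue), "fov_y" (degrees; the focal length in pixels is half the picture's height over the tangent of half this angle, whatever the lens; pixels are square), "cx", "cy" (the principal point, pixels), "D" ([k1, k2, p1, p2, k3] as OpenCV has them; the pictures are not rectified), "xyz" and "rotation" of the camera in the world. Camera axes: x right, y down, z forward; pixel columns grow to the right and rows downward; lengths in m; the calibration is good to about 2 mm. A picture is of the moment at which its call begins. There is no depth.
- workorder.close_job(): hands the job in, once; it reports no verdict.
The state is a dict: "time_s": time; "joints": joint angles; "qd": joint speeds; "joint_torque": joint torques, N m; "tcp_pos": TCP position; "eef_rot": TCP orientation; "contact_force": force on the tool from outside, world axes, zero at the start; "moment": the same for the moment, N m; "gripper_width": finger opening in m.
Only numpy, scipy, OpenCV 4.12 (cv2) and the standard library are available. Lean on these libraries where they do the work, as an engineer would, in place of code of your own. Each camera call takes 0.05 s, during which the arm holds its last target.

## Task

Take the steel angle bracket off the barbed hook without forcing it: raise it, tip it and back it over the barb. Then stack it on the bracket standing on the dark slab, foot flat on foot, facing the opposite way so that the uprights stand at opposite ends and the sides line up: keep the upper foot's free edge within about a centimetre of the lower upright, so that the pile stays balanced. Leave the standing bracket and the other things on the slab where they are.

Things in the scene. Friction and masses are not known exactly. Their poses are not given: they have to be found in the camera images.
- hung_bracket: Bare steel angle bracket on the hook, 4 mm thick, about 180 g. Origin: centre of the foot's underside. Foot 70 (x) x 44 (y) mm, x from -35 to +35; upright 84 mm high (z, from the foot's underside), 44 mm wide, at x -35 to -31. Hangs loosely, foot towards the post, leaning about 20 degrees, top towards the post. It can be pinched from above across its 44 mm width by the upright's side edges.
- hung_bracket_window (a point): Centre of the window by which the bracket hangs, at (-33, 0, 60) mm in its frame. The window is 24 mm wide (y) and 20 mm high (z 50 to 70), with solid 10 mm rails on both sides and 14 mm of plate above; its upper edge rests on the hook. With a finger on each side edge the hook stays between the fingers.
- standing_bracket: The other bracket, same sizes and axes, loose, standing on its foot on the slab, upright to the robot's side. When stacked facing the opposite way, the upper one's x points against this one's, its origin is 4 mm higher and 4 mm (its foot's free edge touching this upright) to about 14 mm along this one's +x.
- hook_stand: Fixed. Origin on the table under the hanging place; x: where the hook points (away from the robot); z up. Post 16 x 22 mm at x -100, 189 mm high, on a base 12 mm thick (x -140 to -10, 100 wide). The hook is a steel strip 8 mm wide (y), 5 mm thick; it runs from the post along +x, rising 10 degrees (middle 185 mm high at x 0), to the bend.
- hook_bend (a point): Middle of the strip at the bend, (35, 0, 191) mm in the stand's frame. Here it turns up into the barb. The window cannot pass the barb with the upright vertical; with the upright tipped about 45 degrees (lower end away from the post, top towards it) the window's centre can follow the strip to the bend, then up the barb, with about 3 mm to spare.
- hook_tip (a point): Middle of the strip at the rounded tip of the barb, (33, 0, 219) mm in the stand's frame: the barb is 28 mm long and leans 5 degrees back towards the post. Once the window is at the tip, back the tipped bracket off square to its upright: raised straight on, its foot would catch under the hook.
- slab: Fixed dark stone slab 240 (x) x 220 (y) x 30 mm; origin at the centre of its underside, top 30 mm above the table.
- block_a: Steel block 34 x 24 x 26 mm on the slab, bystander. Origin: centre of its underside.
- block_b: Dark steel block 50 x 22 x 18 mm on the slab, bystander. Origin: centre of its underside.
- puck_a: Brown disc 26 mm across, 14 mm high, on the slab, bystander. Origin: centre of its underside.
There are look-alikes about, which are no part of the job. What is shaped like the hung_bracket but orange or yellow is not meant. Of the things that look like the hook_stand, the largest one is meant.

How it is judged:
By the outcome, as a careful person would: the job done as asked, in the order asked, and still so for the second after the job is handed in, with the robot touching nothing.
It also fails if it takes over 45 s, if anything falls off the work surface, if the arm or the gripper's body presses on something with over 40 N, if the wrist force passes 120 N, or if a joint passes its speed limit or range.

## Working session

There is one attempt and no reset: what is moved stays moved. The work goes in short steps, Python scripts to look and compute and a shell command to move; the robot and the scene stay as the last step left them, time stands still between calls to the robot, and variables do not carry over. Pictures are saved under pics/ and viewed, and the job is handed in when it is done.

```bash
mkdir -p pics; ls; python3 - <<'E'
from plant import sensors,cams
import cv2,json,numpy as np,pickle
print(sensors.get_state())
for n in ["scene","top","wrist"]:
    c=cams.capture(n); pickle.dump(c,open(f"pics/{n}0.pkl","wb"))
    cv2.imwrite(f"pics/{n}0.png",c["image"][:,:,::-1])
    print(n,{k:(np.round(v,4).tolist() if k!="image" else 0) for k,v in c.items()})
E
```

```text
pics
{'time_s': 0.0, 'joints': array([-4.90387877e+01,  2.05915638e+01,  6.33237512e-01, -2.00243235e-02,
       -7.01356043e+01, -1.65064296e+01]), 'qd': array([-0.00586503,  0.03929538, -0.00402419, -0.06518033, -0.07506766,
       -0.0314128 ]), 'joint_torque': array([ 5.87777195e-04, -5.82728219e+01,  2.93044764e+01,  6.99717119e+00,
        6.77403106e-03, -1.44848550e-04]), 'tcp_pos': array([ 0.27919767, -0.61400975,  0.22561746]), 'eef_rot': array([  5.17576666,  89.90420112, 119.62372978]), 'contact_force': array([-0.62984061, -0.35547817, -0.02051905]), 'moment': array([ 0.03044647, -0.00825781,  0.02563596]), 'gripper_width': 0.0877757662417106}
scene {'image': 0, 'fov_y': 53.3627, 'cx': 281.7878, 'cy': 213.1295, 'D': [0.0256, 0.0, 0.0, 0.0, 0.0], 'xyz': [1.1852, 0.4723, 0.8319], 'rotation': [-130.0494, 0.4751, 128.7811]}
top {'image': 0, 'fov_y': 47.6996, 'cx': 274.2402, 'cy': 205.7502, 'D': [-0.0012, 0.0, 0.0, 0.0, 0.0], 'xyz': [0.3121, -0.0243, 1.2532], 'rotation': [-167.8824, 0.2355, -88.3573]}
wrist {'image': 0, 'fov_y': 58.7316, 'cx': 278.5402, 'cy': 208.5229, 'D': [0.0044, 0.0, 0.0, 0.0, 0.0], 'xyz': [0.2186, -0.6436, 0.3853], 'rotation': [165.3792, -0.1172, 114.3979]}
```

View pics/scene0.png

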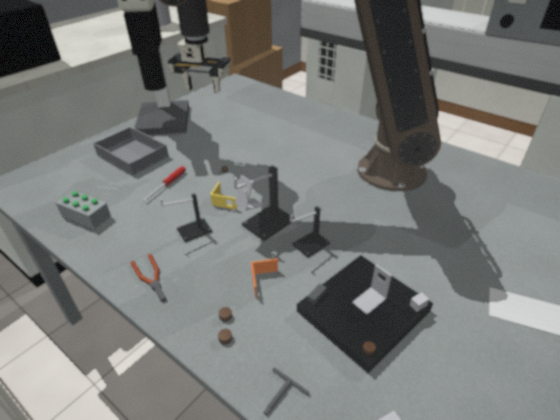

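View pics/top0.png

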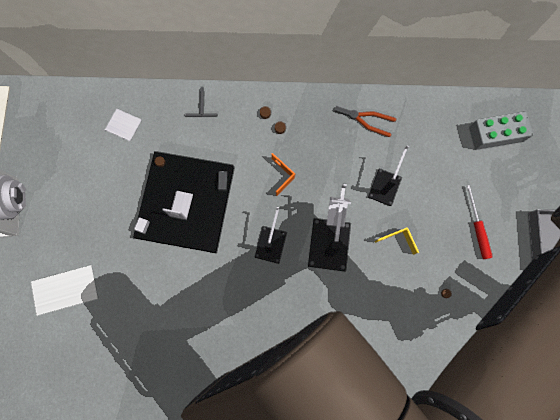

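View pics/wrist0.png

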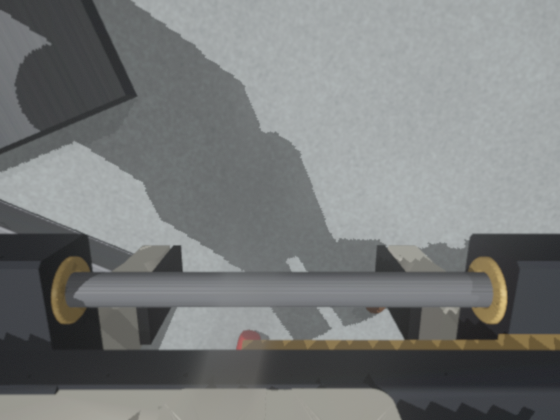

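```bash
cat > h.py <<'E'
import cv2,numpy as np,pickle
from scipy.spatial.transform import Rotation as R
def load(p): return pickle.load(open(p,"rb"))
def K(c):
    f=c["image"].shape[0]/2/np.tan(np.radians(c["fov_y"])/2)
    return np.array([[f,0,c["cx"]],[0,f,c["cy"]],[0,0,1.]])
def rot(c): return R.from_euler("xyz",c["rotation"],degrees=True).as_matrix()
def ray(c,px):
    u=cv2.undistortPoints(np.array(px,float).reshape(-1,1,2),K(c),np.array(c["D"],float)).reshape(-1,2)
    d=np.c_[u,np.ones(len(u))]@rot(c).T
    return np.array(c["xyz"]),d
def onz(c,px,z):
    o,d=ray(c,px); return o+d*((z-o[2])/d[:,2])[:,None]
def proj(c,P):
    Rw=rot(c); rv=cv2.Rodrigues(Rw.T)[0]; t=-Rw.T@np.array(c["xyz"])
    return cv2.projectPoints(np.array(P,float).reshape(-1,3),rv,t,K(c),np.array(c["D"],float))[0].reshape(-1,2)
def tri(c1,p1,c2,p2):
    o1,d1=ray(c1,p1);o2,d2=ray(c2,p2);d1=d1[0]/np.linalg.norm(d1[0]);d2=d2[0]/np.linalg.norm(d2[0])
    s=np.linalg.lstsq(np.c_[d1,-d2],o2-o1,rcond=None)[0]
    a=o1+s[0]*d1;b=o2+s[1]*d2
    return (a+b)/2,np.linalg.norm(a-b)
def crop(c,x,y,w,h,s,fn):
    cv2.imwrite(fn,cv2.resize(np.ascontiguousarray(c["image"][y:y+h,x:x+w,::-1]),None,fx=s,fy=s,interpolation=cv2.INTER_NEAREST))
E
python3 - <<'E'
from h import *
t=load("pics/top0.pkl");s=load("pics/scene0.pkl")
crop(t,295,175,70,105,5,"pics/c1.png")
crop(t,125,145,120,115,5,"pics/c2.png")
crop(s,205,155,110,90,6,"pics/c3.png")
crop(s,290,250,150,120,5,"pics/c4.png")
E
```

```text
(no output)
```

View pics/c1.png

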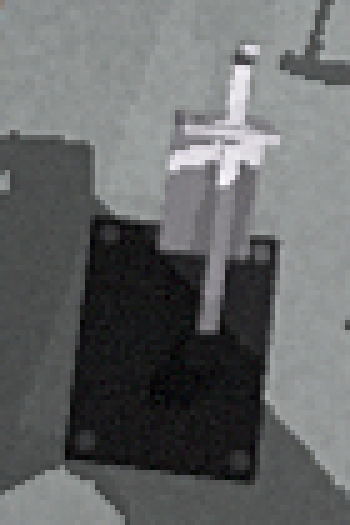

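View pics/c2.png

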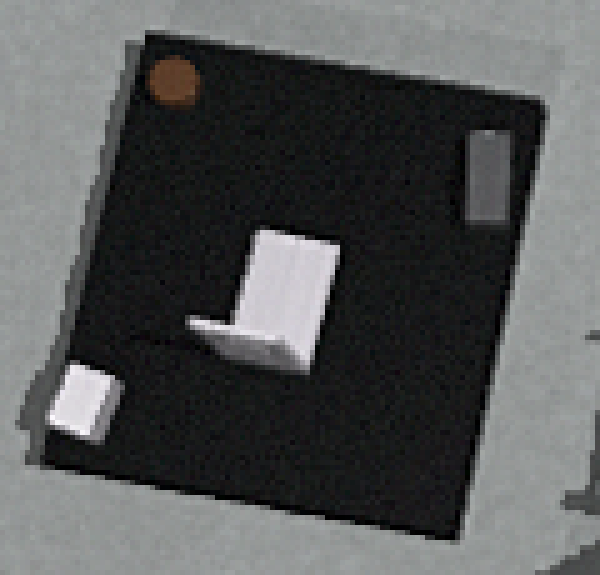

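View pics/c3.png

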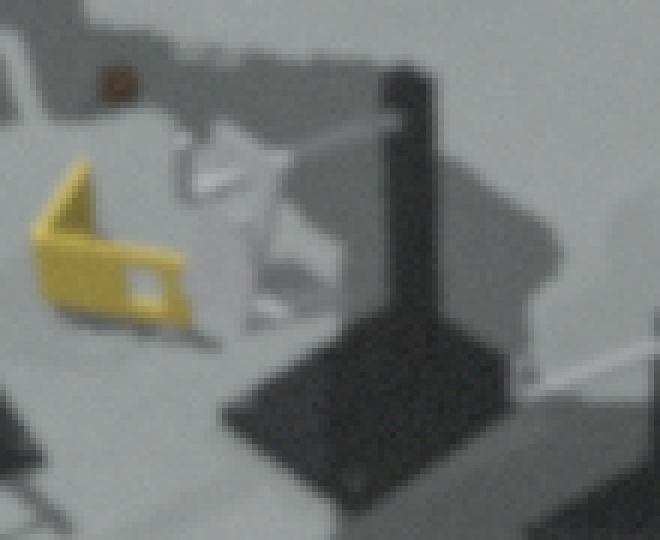

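View pics/c4.png

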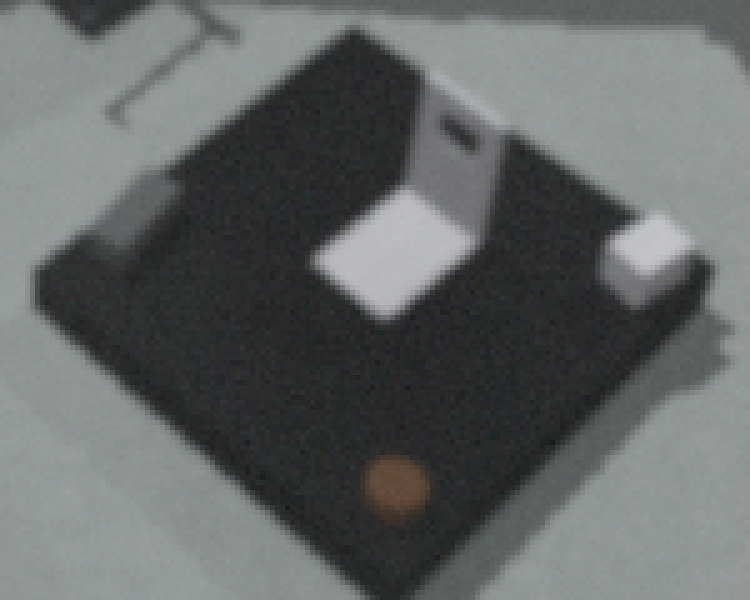

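```bash
cat > m1.py <<'E'
from h import *
t=load("pics/top0.pkl")
g=cv2.cvtColor(t["image"],cv2.COLOR_RGB2GRAY)
def quad(x,y,w,h,z,th=50):
    m=(g[y:y+h,x:x+w]<th).astype(np.uint8)
    cs=cv2.findContours(m,cv2.RETR_EXTERNAL,cv2.CHAIN_APPROX_NONE)[0]
    c=max(cs,key=cv2.contourArea); c=cv2.convexHull(c).reshape(-1,2)+[x,y]
    P=onz(t,c,z)[:,:2]
    r=cv2.minAreaRect((P*1000).astype(np.float32)); return r,cv2.boxPoints(r)
r,b=quad(300,205,58,75,.012); print("base",r);print(b)
r,b=quad(125,140,115,118,.03); print("slab",r);print(b)
E
python3 m1.py; python3 - <<'E'
from h import *
t=load("pics/top0.pkl");s=load("pics/scene0.pkl")
print("tip top",onz(t,[344,184.6],.219))
# foot corners of standing bracket, z=.034, crop2 offset(125,145)/5
f=np.array([[258,229],[342,243],[310,374]])/5+[125,145]
print(onz(t,f,.034))
u=np.array([[187,318],[297,342]])/5+[125,145]
print(onz(t,u,.114))
# hung: tri plate top corners
print(tri(s,np.array([178,135])/6+[205,155],t,np.array([175,130])/5+[295,175]))
E
```

```text
base ((479.35064697265625, -158.6558837890625), (100.20585632324219, 129.41421508789062), 83.95005798339844)
[[ 409.72333  -201.65994 ]
 [ 538.41675  -215.29959 ]
 [ 548.97797  -115.651825]
 [ 420.28455  -102.01218 ]]
slab ((580.9625854492188, 227.2235107421875), (222.22567749023438, 240.14028930664062), 81.33673095703125)
[[445.52576 135.4642 ]
 [682.9263   99.29258]
 [716.3994  318.98282]
 [478.9989  355.15445]]
tip top [[ 0.58688796 -0.16895769  0.219     ]]
[[0.60688589 0.24759683 0.034     ]
 [0.60050912 0.2026441  0.034     ]
 [0.52980037 0.21482885 0.034     ]]
[[0.54170315 0.26137144 0.114     ]
 [0.5312281  0.20657277 0.114     ]]
(array([ 0.56572256, -0.15739279,  0.20901499]), np.float64(0.04687760839255363))
```

```bash
python3 - <<'E'
from h import *
t=load("pics/top0.pkl");s=load("pics/scene0.pkl")
p=np.array([[180,127],[281,139]])/5+[295,175]
print(onz(t,p,.2005))
a=np.radians(-6.05);Rz=np.array([[np.cos(a),-np.sin(a),0],[np.sin(a),np.cos(a),0],[0,0,1]])
o=np.array([.5539,-.1666,0])
# overlay model pts
L=np.radians(20);ux=np.array([-np.sin(L),0,np.cos(L)]);nx=np.array([-np.cos(L),0,-np.sin(L)])
W=np.array([0,0,.1875])-.070*ux  # foot underside heel (plate mid)
br=[W+ux*z+np.array([0,y,0]) for z in(0,.084) for y in(-.022,.022)]+[W+nx*.066+np.array([0,y,0]) for y in(-.022,.022)]
hk=[[-.1,0,.189],[0,0,.185],[.035,0,.191],[.033,0,.219]]
P=np.array(list(br)+hk)@Rz.T+o
for n,c in(("top",t),("scene",s)):
    im=cv2.resize(c["image"][:,:,::-1],None,fx=6,fy=6,interpolation=cv2.INTER_NEAREST)
    q=proj(c,P); 
    for i,v in enumerate(q): cv2.circle(im,tuple(int(k) for k in (v+.5)*6),3,(0,0,255) if i<6 else (0,255,0),-1)
    lo=q.mean(0).astype(int)-[45,45]; lo*=6
    cv2.imwrite(f"pics/ov_{n}.png",im[lo[1]:lo[1]+580,lo[0]:lo[0]+580])
    # standing bracket
E
```

```text
[[ 0.55391834 -0.1419713   0.2005    ]
 [ 0.54960602 -0.18777009  0.2005    ]]
```

View pics/ov_top.png

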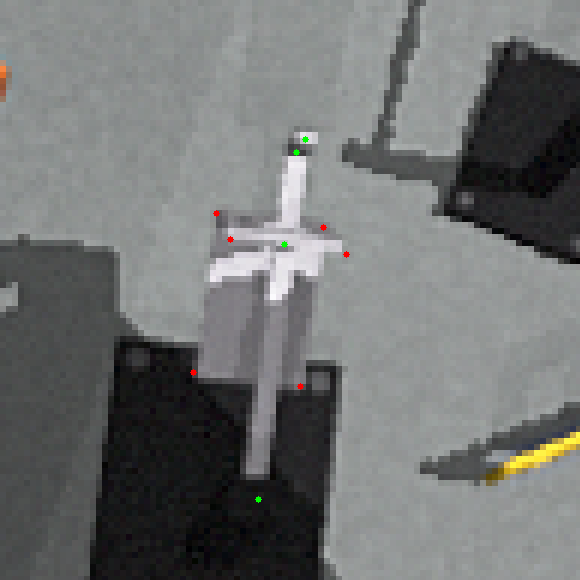

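View pics/ov_scene.png

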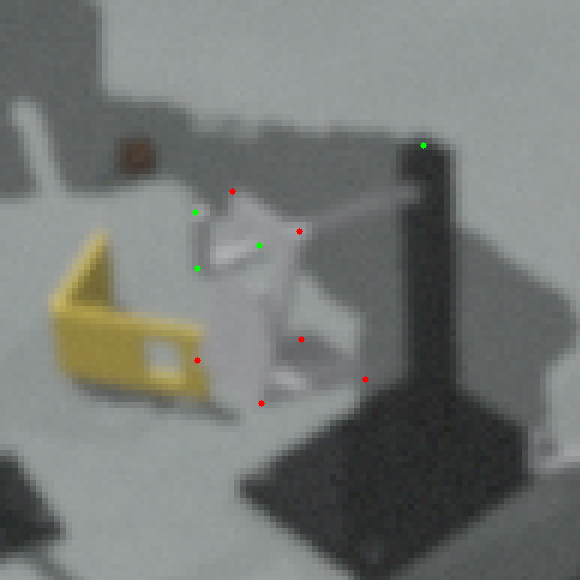

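```bash
cat > g.py <<'E'
from h import *
from plant import sensors
a0=-6.05
def stand(p):
    a=np.radians(a0); c,s=np.cos(a),np.sin(a)
    return np.array([.5539+c*p[0]-s*p[1], -.1666+s*p[0]+c*p[1], p[2]])
def st():
    s=sensors.get_state(); T=R.from_euler("xyz",s["eef_rot"],degrees=True).as_matrix()
    return s,T
def need(p):   # tool-frame shift cm to bring TCP to world p
    s,T=st(); return np.round(T.T@(np.array(p)-s["tcp_pos"])*100,2)
def yawto(ang): # turn about tool x so that tool z is along world angle (mod 180)
    s,T=st(); cur=np.degrees(np.arctan2(T[1,2],T[0,2])); d=(ang-cur+90)%180-90
    return -d   # tool x points down
def info():
    s,T=st(); print("t",round(s["time_s"],2),"tcp",np.round(s["tcp_pos"]*1000,1),"rot",np.round(s["eef_rot"],1),"F",np.round(s["contact_force"],1),"w",round(s["gripper_width"]*1000,1),"J",np.round(s["joints"],0))
E
python3 - <<'E'
from g import *
s,T=st(); print(np.round(T,3))
print(need(stand([.003,0,.30])), yawto(a0+90))
print(need(stand([.003,0,.161])))
E
```

```text
[[-0.001 -0.91  -0.414]
 [ 0.001 -0.414  0.91 ]
 [-1.     0.     0.001]]
[ -7.38 -43.78  29.23] 30.500154395882376
[  6.52 -43.78  29.21]
```

```bash
python3 -m handwheel '[-3,-2,1.5,0, -7.4,-6,4,3, -7.4,-11,7.3,9, -7.4,-16,10.7,15, -7.4,-21,14,20, -7.4,-26,17.4,25, -7.4,-31,20.7,30.5, -7.4,-36,24,30.5, -7.4,-41,27.4,30.5, -7.4,-43.8,29.2,30.5]' 8.76; python3 - <<'E'
from g import *
info(); print(need(stand([.003,0,.30])), yawto(a0+90))
from plant import cams
for n in ["wrist","top"]:
    c=cams.capture(n); pickle.dump(c,open(f"pics/{n}1.pkl","wb"));cv2.imwrite(f"pics/{n}1.png",c["image"][:,:,::-1])
E
```

```text
time_s: 1.4
tcp_pos: [0.5582, -0.1647, 0.3003]
eef_rot: [54.1, 90.0, 138.2]
contact_force: [0.1, -0.4, 0.4]
gripper_width: 0.0877
t 1.4 tcp [ 558.2 -164.7  300.3] rot [ 54.1  90.  138.2] F [ 0.1 -0.4  0.4] w 87.7 J [  3.  10.  -5.  -0. -76. -99.]
[ 0.03  0.11 -0.23] 0.11645844550008633
```

View pics/wrist1.png

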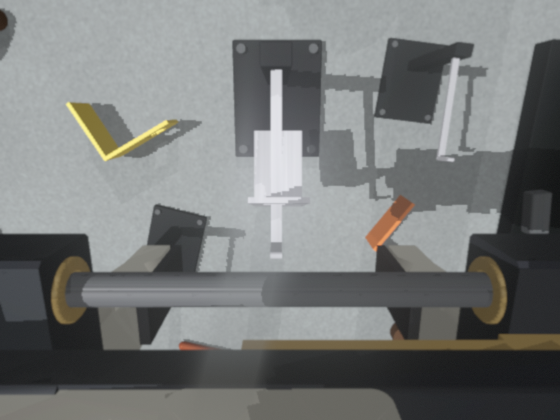

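View pics/top1.png

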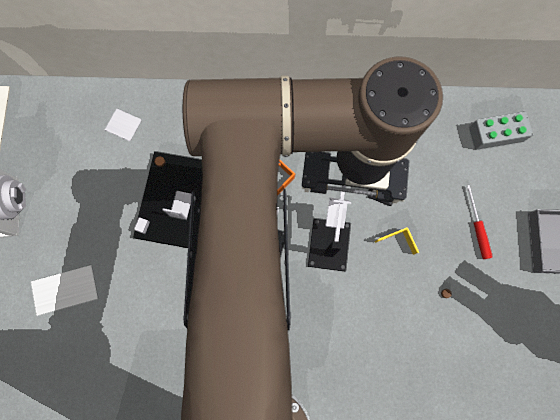

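```bash
python3 - <<'E'
from g import *
w=load("pics/wrist1.pkl"); crop(w,235,120,80,145,5,"pics/c5.png"); print(w["xyz"])
def tostand(P):
    a=np.radians(-a0);return (P[:,:2]-[.5539,-.1666])@np.array([[np.cos(a),np.sin(a)],[-np.sin(a),np.cos(a)]])*1000
print("tip",tostand(onz(w,[[276,252]],.219)))
print("edge",tostand(onz(w,[[248,200],[302,200]],.2005)))
E
```

```text
[ 0.49179102 -0.15911974  0.45985477]
tip [[31.04135065 -0.51554319]]
edge [[ -1.30432828 -20.58857871]
 [ -1.34197651  17.95729986]]
```

View pics/c5.png

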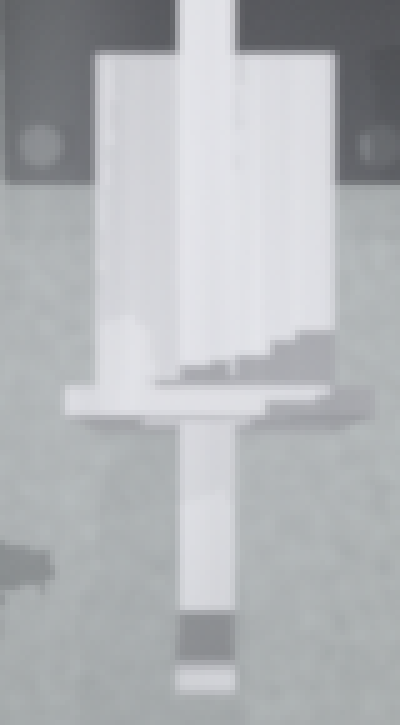

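```bash
python3 - <<'E'
from g import *
print(need(stand([.006,.0005,.162])))
E
```

```text
[13.78 -0.16 -0.22]
```

```bash
python3 -m handwheel '[0.5,-0.16,-0.2,0, 2.5,-0.16,-0.2,0, 5.5,-0.16,-0.2,0, 8.5,-0.16,-0.2,0, 10.8,-0.16,-0.2,0, 12.3,-0.16,-0.2,0, 13.2,-0.16,-0.2,0, 13.6,-0.16,-0.2,0, 13.8,-0.16,-0.2,0, 13.8,-0.16,-0.2,0]' 8.76; python3 - <<'E'
from g import *
info(); print(need(stand([.006,.0005,.162])))
from plant import cams
for n in ["wrist","scene"]:
    c=cams.capture(n); pickle.dump(c,open(f"pics/{n}2.pkl","wb"));cv2.imwrite(f"pics/{n}2.png",c["image"][:,:,::-1])
crop(load("pics/scene2.pkl"),180,110,150,130,5,"pics/c6.png")
E
```

```text
time_s: 2.75
tcp_pos: [0.5589, -0.1694, 0.163]
eef_rot: [-85.3, 90.0, -1.3]
contact_force: [1.1, -0.6, 0.4]
gripper_width: 0.0876
t 2.75 tcp [ 558.9 -169.4  163. ] rot [-85.3  90.   -1.3] F [ 1.1 -0.6  0.4] w 87.6 J [  2.  15. -16.   0. -59. -98.]
[ 0.1  -0.07  0.28]
```

View pics/wrist2.png

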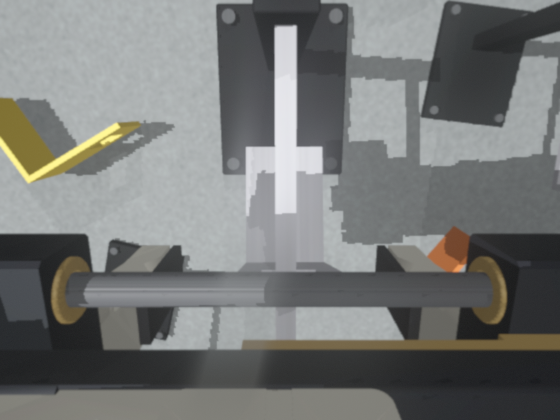

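View pics/c6.png

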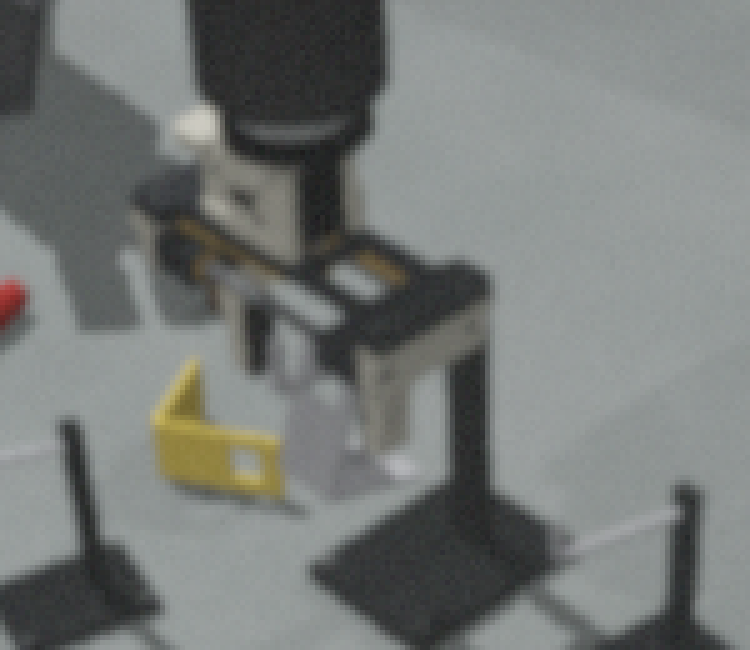

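```bash
python3 -m handwheel '[0.1,-0.07,0.15,0, 0.1,-0.07,0.27,0, 0.1,-0.07,0.27,0, 0.1,-0.07,0.27,0, 0.1,-0.07,0.27,0, 0.1,-0.07,0.27,0, 0.1,-0.07,0.27,0, 0.1,-0.07,0.27,0, 0.1,-0.07,0.27,0, 0.1,-0.07,0.27,0]' 3.8 8; python3 - <<'E'
from g import *
info(); print(need(stand([.006,.0005,.162])))
from plant import cams
for n in ["wrist","scene"]:
    c=cams.capture(n); pickle.dump(c,open(f"pics/{n}3.pkl","wb"));cv2.imwrite(f"pics/{n}3.png",c["image"][:,:,::-1])
crop(load("pics/scene3.pkl"),180,110,150,130,5,"pics/c7.png")
crop(load("pics/wrist3.pkl"),180,130,200,220,2.7,"pics/c8.png")
E
```

```text
time_s: 4.1
tcp_pos: [0.5596, -0.1669, 0.1616]
eef_rot: [-137.6, 90.0, -53.7]
contact_force: [-0.1, 0.0, 1.0]
gripper_width: 0.0438
t 4.1 tcp [ 559.6 -166.9  161.6] rot [-137.6   90.   -53.7] F [-0.1  0.   1. ] w 43.8 J [  3.  15. -16.   0. -59. -99.]
[-0.04 -0.03  0.02]
```

View pics/c8.png

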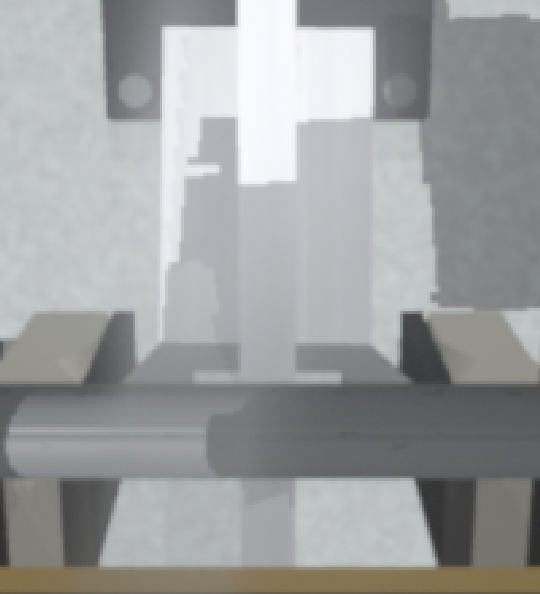

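View pics/c7.png

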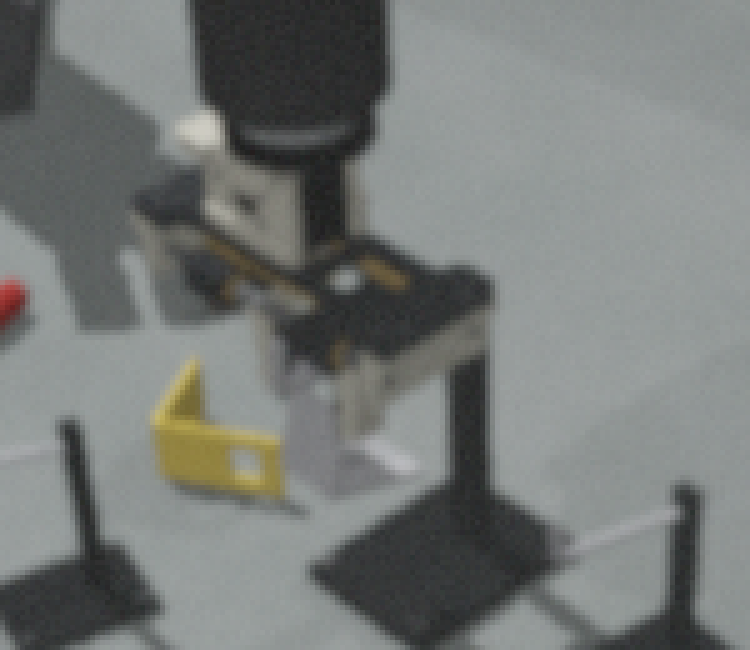

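```bash
python3 -m handwheel '[-0.3,0,0,0, -0.5,0,0,0, -0.6,-0.4,0,0, -0.7,-0.9,0,0, -0.8,-1.4,0,0, -0.9,-1.9,0,0, -0.95,-2.2,0,0, -0.8,-2.2,0,0, -0.5,-2.2,0,0, -0.35,-2.2,0,0]' 3.8 8; python3 - <<'E'
from g import *
info(); print(need(stand([.028,.0005,.165])))
from plant import cams
for n in ["wrist","scene"]:
    c=cams.capture(n); pickle.dump(c,open(f"pics/{n}4.pkl","wb"));cv2.imwrite(f"pics/{n}4.png",c["image"][:,:,::-1])
crop(load("pics/scene4.pkl"),190,140,90,80,8,"pics/c9.png")
crop(load("pics/wrist4.pkl"),180,130,200,220,2.7,"pics/c10.png")
E
```

```text
time_s: 5.45
tcp_pos: [0.5814, -0.1692, 0.1651]
eef_rot: [-150.1, 90.0, -66.1]
contact_force: [-1.8, 1.9, 4.9]
gripper_width: 0.0442
t 5.45 tcp [ 581.4 -169.2  165.1] rot [-150.1   90.   -66.1] F [-1.8  1.9  4.9] w 44.2 J [  2.  17. -13.   0. -60. -98.]
[ 0.01 -0.04  0.02]
```

View pics/c9.png

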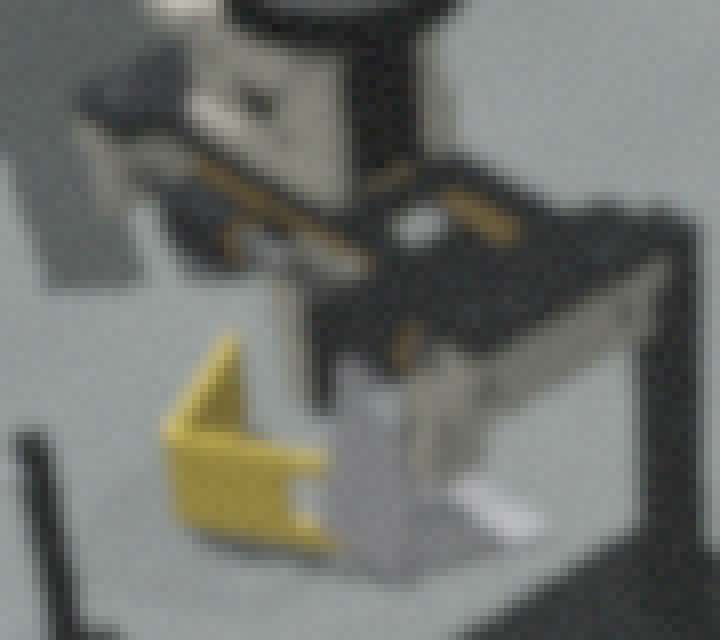

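View pics/c10.png

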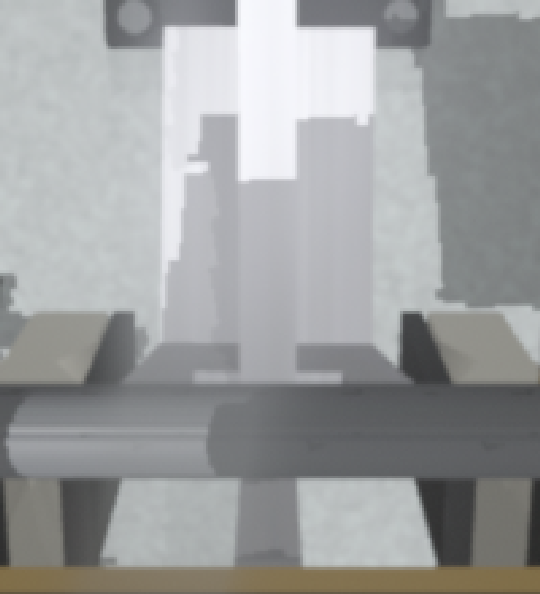

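```bash
python3 -m handwheel '[0,0,0,0, 0,0,0,0, 0,0,0,0, 0.1,0,0,0, 0.3,-0.1,0,0, 0.5,-0.2,0,0, 0.6,-0.3,0,0, 0.7,-0.3,0,0, 0.75,-0.3,0,0, 0.75,-0.3,0,0]' 5.6 4; python3 - <<'E'
from g import *
info(); print(need(stand([.031,.0005,.1575])))
from plant import cams
for n in ["wrist","scene"]:
    c=cams.capture(n); pickle.dump(c,open(f"pics/{n}5.pkl","wb"));cv2.imwrite(f"pics/{n}5.png",c["image"][:,:,::-1])
crop(load("pics/scene5.pkl"),190,140,90,80,8,"pics/c11.png")
crop(load("pics/wrist5.pkl"),180,130,200,220,2.7,"pics/c12.png")
E
```

```text
time_s: 6.8
tcp_pos: [0.5844, -0.1695, 0.1575]
eef_rot: [66.6, 90.0, 150.5]
contact_force: [-0.9, -1.0, 0.1]
gripper_width: 0.0558
t 6.8 tcp [ 584.4 -169.5  157.5] rot [ 66.6  90.  150.5] F [-0.9 -1.   0.1] w 55.8 J [  2.  17. -13.  -0. -59. -98.]
[ 0.   -0.04  0.02]
```

View pics/c11.png

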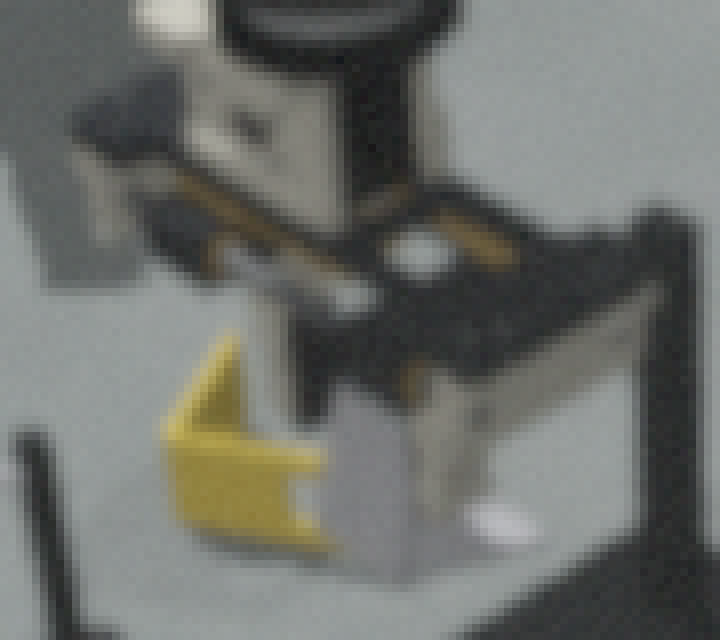

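View pics/c12.png

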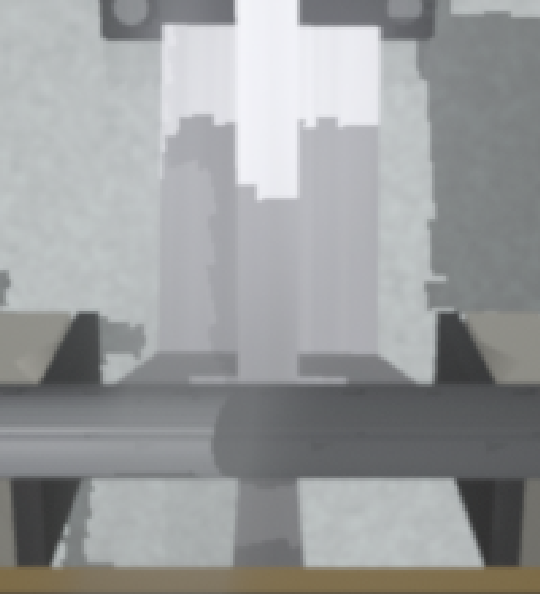

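```bash
python3 -m handwheel '[0,0,0,0, 0,0,0,0, 0,0,0,0, 0,0,0,0, -0.3,0,0,0, -0.6,0,0,0, -0.7,-0.2,0,0, -0.8,-0.4,0,0, -0.85,-0.6,0,0, -0.85,-0.6,0,0]' 3.8 4; python3 - <<'E'
from g import *
info(); print(need(stand([.037,.0005,.166])))
from plant import cams
for n in ["wrist","scene"]:
    c=cams.capture(n); pickle.dump(c,open(f"pics/{n}6.pkl","wb"));cv2.imwrite(f"pics/{n}6.png",c["image"][:,:,::-1])
crop(load("pics/scene6.pkl"),190,140,90,80,8,"pics/c13.png")
crop(load("pics/wrist6.pkl"),180,130,200,220,2.7,"pics/c14.png")
E
```

```text
time_s: 8.15
tcp_pos: [0.5906, -0.1701, 0.166]
eef_rot: [70.3, 90.0, 154.2]
contact_force: [0.5, -0.2, -1.3]
gripper_width: 0.044
t 8.15 tcp [ 590.6 -170.1  166. ] rot [ 70.3  90.  154.2] F [ 0.5 -0.2 -1.3] w 44.0 J [  2.  17. -12.  -0. -60. -98.]
[-0.   -0.02  0.01]
```

View pics/c13.png

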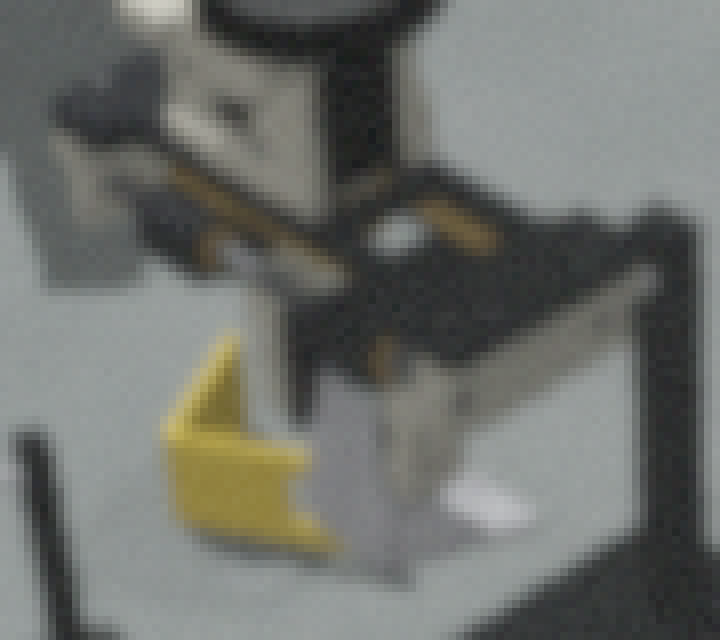

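View pics/c14.png

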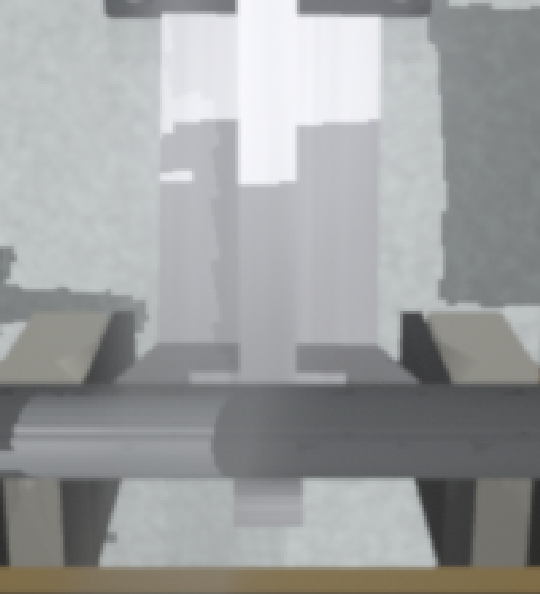

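```bash
cat > lean.py <<'E'
from g import *
def S(P): # world->stand mm
    a=np.radians(-a0); P=np.atleast_2d(P); c,s=np.cos(a),np.sin(a)
    d=P-[.5539,-.1666,0]; return np.c_[c*d[:,0]-s*d[:,1], s*d[:,0]+c*d[:,1], d[:,2]]*1000
def onplane(c,px,y): # ray with stand-plane y (mm)
    o,d=ray(c,[px]); A=S(o)[0];B=S(o+d[0])[0]; t=(y-A[1])/(B[1]-A[1]); return A+t*(B-A)
def lean_w(c,px,zg,grip):
    # free edge px in wrist image -> lean deg ; grip=(x,z) stand mm
    o,d=ray(c,[px]); A=S(o)[0];D=S(o+d[0])[0]-A; D/=np.linalg.norm(D)
    best=[]
    for th in np.arange(0,80,.5):
        L=np.radians(th);u=np.array([-np.sin(L),np.cos(L)]);n=np.array([-np.cos(L),-np.sin(L)])
        p=np.array(grip)-(zg-4)*u+68*n
        t=(p[1]-A[2])/D[2]; best.append((abs(A[0]+t*D[0]-p[0]),th))
    return min(best)
E
python3 - <<'E'
from lean import *
for k,row,zg,gr in((3,130+27/2.7,61,(6,180.6)),(4,140,61,(28,184)),(5,139.2,53,(31,176.5)),(6,135,53,(37,185))):
    c=load(f"pics/wrist{k}.pkl"); print(k,lean_w(c,[279,row],zg,gr))
for k,px in((5,(402/8+190,585/8+140)),(6,(400/8+190,585/8+140))):
    print(onplane(load(f"pics/scene{k}.pkl"),px,22))
E
```

```text
3 (np.float64(0.22863821773365345), np.float64(14.5))
4 (np.float64(0.10492299282150697), np.float64(14.5))
5 (np.float64(0.12157305526551809), np.float64(15.5))
6 (np.float64(0.17496737557735997), np.float64(13.5))
[ 41.02679611  22.         120.22108227]
[ 41.85166263  22.         120.71763128]
```

```bash
python3 -m handwheel '[0,-0.1,0,0, 0,-0.2,0,0, 0,-0.3,0,0, 0,-0.4,0,0, 0,-0.5,0,0, 0,-0.5,0,0, 0,-0.5,0,0, 0,-0.5,0,0, 0,-0.5,0,0, 0,-0.5,0,0]' 3.8 4; cat > snap.py <<'E'
import sys
from lean import *
from plant import cams
k=sys.argv[1]; info(); s,T=st(); print("stand grasp",np.round(S(s["tcp_pos"]+[0,0,.019]),1))
for n in ["wrist","scene"]:
    c=cams.capture(n); pickle.dump(c,open(f"pics/{n}{k}.pkl","wb"))
a=load(f"pics/scene{k}.pkl")["image"][140:220,190:280];b=load(f"pics/wrist{k}.pkl")["image"][60:300,150:410]
a=cv2.resize(a,None,fx=5,fy=5);b=cv2.resize(b,None,fx=1.3333,fy=400/240)
b=cv2.resize(load(f"pics/wrist{k}.pkl")["image"][60:300,150:360],(350,400))
cv2.imwrite(f"pics/s{k}.png",np.hstack([a,b])[:,:,::-1])
E
python3 snap.py 7
```

```text
time_s: 9.5
tcp_pos: [0.5955, -0.1707, 0.1661]
eef_rot: [-104.9, 90.0, -21.0]
contact_force: [-0.7, 0.1, -1.7]
gripper_width: 0.0435
t 9.5 tcp [ 595.5 -170.7  166.1] rot [-104.9   90.   -21. ] F [-0.7  0.1 -1.7] w 43.5 J [  2.  18. -11.   0. -61. -98.]
stand grasp [[ 41.8   0.4 185.1]]
```

View pics/s7.png

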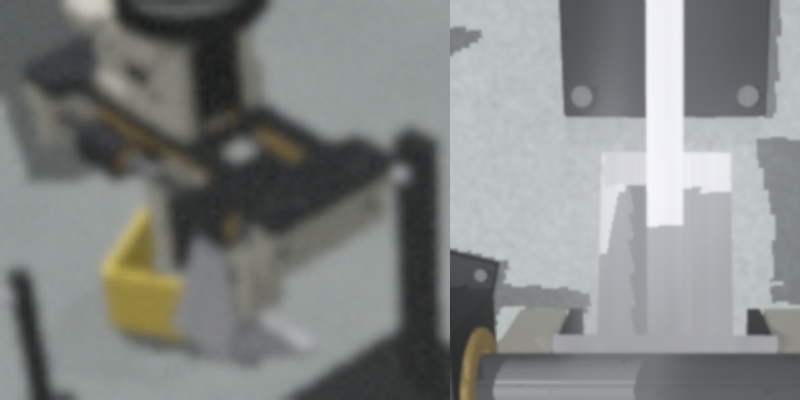

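```bash
python3 - <<'E'
from lean import *
c=load("pics/wrist7.pkl")
print(lean_w(c,[279,151],53,(41.8,185.1)))
# top plate edge post-side: row 60+336/400*240
for z in (200,205,210): print(S(onz(c,[[279,60+336*.6],[279,60+352*.6]],z/1000)))
print(onplane(load("pics/scene7.pkl"),(190+235/5,140+362/5),22))
E
```

```text
(np.float64(0.22064113253608397), np.float64(21.5))
[[ 27.63898355  -0.69895811 200.        ]
 [ 31.38612506  -0.70074833 200.        ]]
[[ 25.54605468  -0.70748083 205.        ]
 [ 29.14405199  -0.70919979 205.        ]]
[[ 23.45312581  -0.71600356 210.        ]
 [ 26.90197891  -0.71765126 210.        ]]
[ 51.42433342  22.         128.96403468]
```

```bash
cat >> lean.py <<'E'
from scipy.optimize import least_squares
def mdl(L,zg,grip,pz,pn):
    # point at bracket height pz, pn= distance toward post from plate mid
    L=np.radians(L);u=np.array([-np.sin(L),np.cos(L)]);n=np.array([-np.cos(L),-np.sin(L)])
    return np.array(grip)+(pz-zg)*u+pn*n
def fit(c,grip,row_top,row_free,col=279):
    def f(v):
        r=[]
        for row,pz,pn in((row_top,84,2),(row_free,4,68)):
            if row is None: r.append(0.2*(v[1]-53));continue
            p=mdl(v[0],v[1],grip,pz,pn); a=np.radians(a0)
            W=stand([p[0]/1000,0,p[1]/1000]); r.append(proj(c,W)[0,1]-row)
        return r
    s=least_squares(f,[30,55]); return s.x,s.cost
E
python3 - <<'E'
from lean import *
c=load("pics/wrist7.pkl")
print(fit(c,(41.8,185.1),60+336*.6,151))
E
```

```text
(array([28.55068092, 31.69841516]), np.float64(2.7464981276174747e-26))
```

```bash
python3 - <<'E'
from lean import *
c=load("pics/wrist7.pkl")
for zg in (46,50,54,58):
    def f(v):
        return [proj(c,stand([(p[0]+v[1])/1000,0,p[1]/1000]))[0,1]-r for r,p in((60+336*.6,mdl(v[0],zg,(41.8,185.1),84,2)),(151,mdl(v[0],zg,(41.8,185.1),4,68)))]
    s=least_squares(f,[30,0]); print(zg,s.x,s.cost, mdl(s.x[0],zg,(41.8+s.x[1],185.1),60,0))
E
```

```text
46 [26.39079732 -3.1175085 ] 7.302453845194697e-25 [ 32.45961321 197.64096431]
50 [25.76516381 -3.79601756] 1.5939786559768182e-23 [ 33.65714624 194.10583228]
54 [25.12985625 -4.38592669] 4.1825935309346354e-23 [ 34.86604582 190.53208578]
58 [24.48473684 -4.88500786] 1.1653229996767556e-23 [ 36.0860905  186.92014342]
```

```bash
python3 -m handwheel '[0,-0.1,0,0, 0,-0.2,0,0, 0,-0.3,0,0, 0,-0.4,0,0, 0,-0.5,0,0, 0,-0.6,0,0, 0,-0.6,0,0, 0,-0.6,0,0, 0,-0.6,0,0, 0,-0.6,0,0]' 3.8 4; python3 snap.py 8
```

```text
time_s: 10.85
tcp_pos: [0.6014, -0.1713, 0.166]
eef_rot: [-73.5, 90.0, 10.4]
contact_force: [-0.9, 0.5, -1.7]
gripper_width: 0.0438
t 10.85 tcp [ 601.4 -171.3  166. ] rot [-73.5  90.   10.4] F [-0.9  0.5 -1.7] w 43.8 J [  2.  18. -11.  -0. -61. -98.]
stand grasp [[ 47.7   0.4 185. ]]
```

View pics/s8.png

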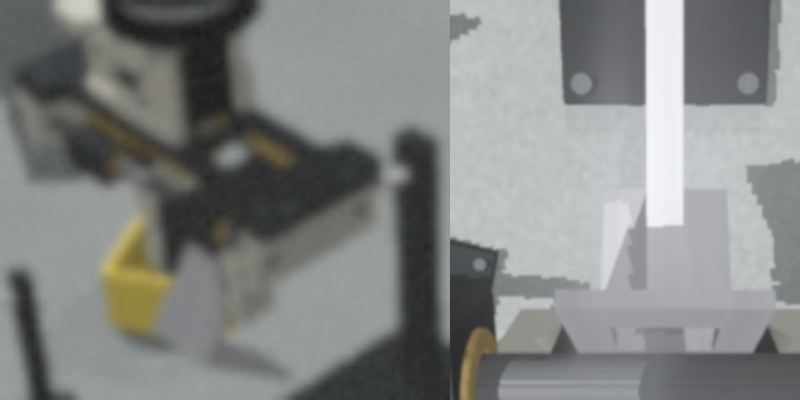

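```bash
cat >> lean.py <<'E'
def fit2(c,grip,rt,rf):
    for zg in (50,54,58):
        def f(v):
            return [proj(c,stand([(p[0]+v[1])/1000,0,p[1]/1000]))[0,1]-r for r,p in((rt,mdl(v[0],zg,grip,84,2)),(rf,mdl(v[0],zg,grip,4,68)))]
        s=least_squares(f,[30,0]); print(zg,"lean,e",s.x.round(1),"win",mdl(s.x[0],zg,(grip[0]+s.x[1],grip[1]),60,0).round(1))
E
python3 - <<'E'
from lean import *
c=load("pics/wrist8.pkl"); fit2(c,(47.7,185),60+290*.6,60+190*.6)
crop(c,170,160,210,120,3.8,"pics/w8.png")
E
```

```text
50 lean,e [38.1 -5.6] win [ 36.  192.9]
54 lean,e [37.8 -7.1] win [ 36.9 189.7]
58 lean,e [37.5 -8.6] win [ 37.8 186.6]
```

View pics/w8.png

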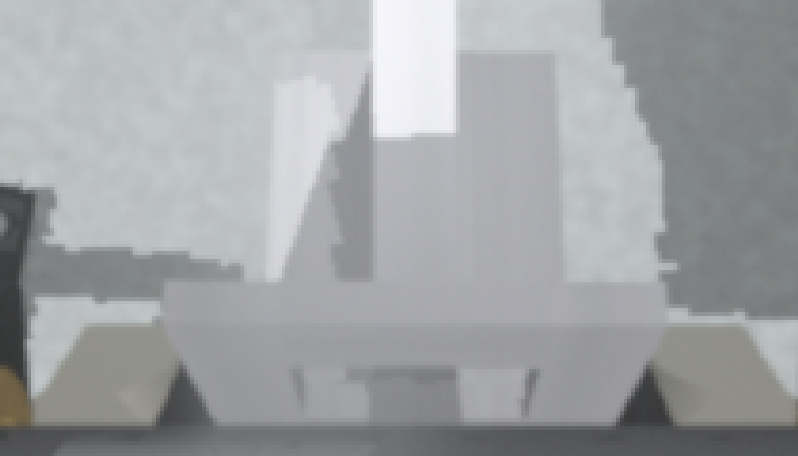

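```bash
python3 -m handwheel '[0,-0.1,0,0, 0,-0.2,0,0, 0,-0.3,0,0, 0,-0.4,0,0, 0,-0.4,0,0, 0,-0.4,0,0, 0,-0.4,0,0, 0,-0.4,0,0, 0,-0.4,0,0, 0,-0.4,0,0]' 3.8 4; python3 snap.py 9
```

```text
time_s: 12.2
tcp_pos: [0.6052, -0.1717, 0.1661]
eef_rot: [104.2, 90.0, -171.9]
contact_force: [-4.3, 0.1, 1.9]
gripper_width: 0.0441
t 12.2 tcp [ 605.2 -171.7  166.1] rot [ 104.2   90.  -171.9] F [-4.3  0.1  1.9] w 44.1 J [  2.  19. -10.   0. -61. -98.]
stand grasp [[ 51.6   0.3 185.1]]
```

View pics/s9.png

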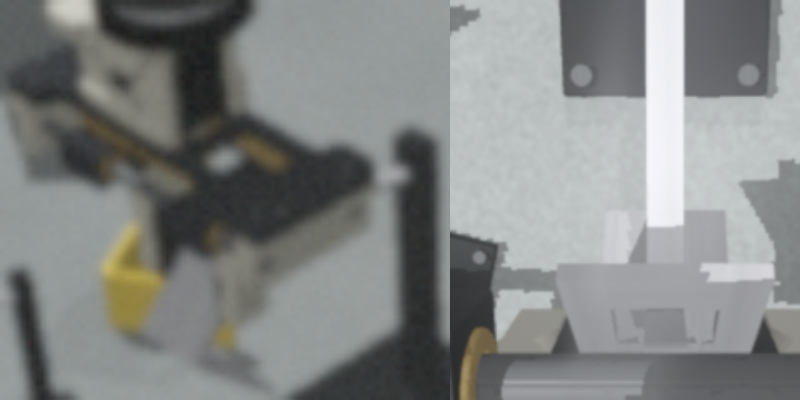

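```bash
python3 - <<'E'
from lean import *
c=load("pics/wrist9.pkl"); fit2(c,(51.6,185),60+265*.6,60+210*.6)
crop(c,170,160,210,120,3.8,"pics/w9.png")
E
```

```text
50 lean,e [44.7 -7.1] win [ 37.5 192.1]
54 lean,e [44.5 -9.1] win [ 38.3 189.3]
58 lean,e [ 44.4 -11.1] win [ 39.1 186.4]
```

View pics/w9.png

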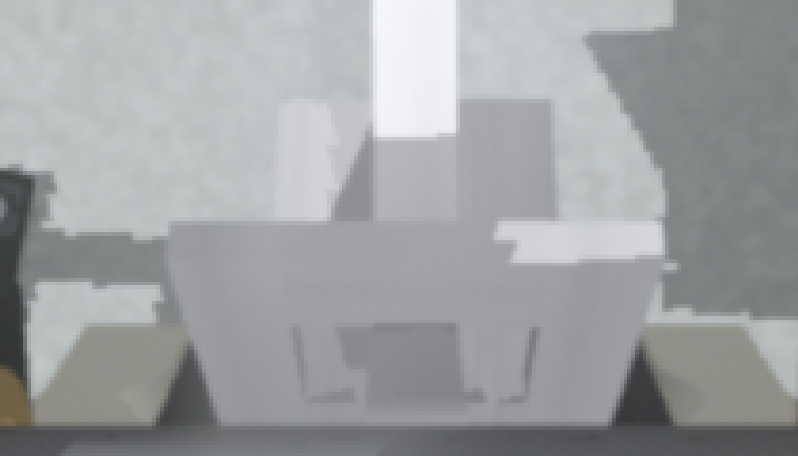

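```bash
python3 -m handwheel '[0,0,0,0, 0,0,0,0, 0,0.15,0,0, 0,0.27,0,0, -0.3,0.3,0,0, -0.6,0.32,0,0, -0.9,0.34,0,0, -1.2,0.36,0,0, -1.2,0.36,0,0, -1.2,0.36,0,0]' 3.8 35; python3 snap.py 10
```

```text
time_s: 13.55
tcp_pos: [0.6017, -0.1713, 0.178]
eef_rot: [30.7, 90.0, 114.7]
contact_force: [-0.3, 0.8, -1.0]
gripper_width: 0.043
t 13.55 tcp [ 601.7 -171.3  178. ] rot [ 30.7  90.  114.7] F [-0.3  0.8 -1. ] w 43.0 J [  2.  18. -10.  -0. -62. -98.]
stand grasp [[ 48.    0.4 197. ]]
```

View pics/s10.png

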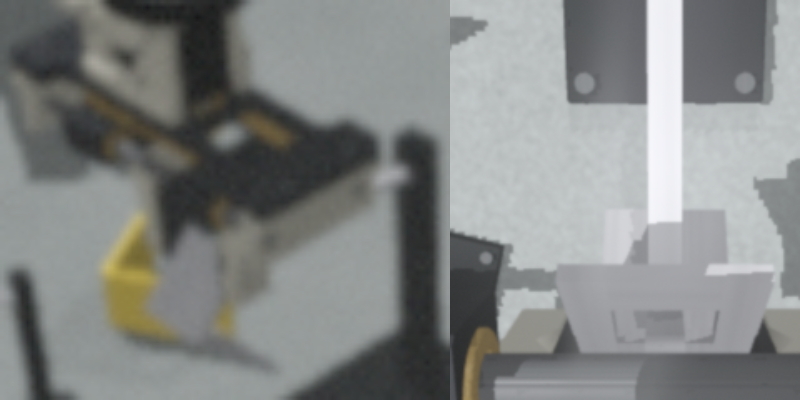

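```bash
python3 -m handwheel '[-0.4,0.03,0,0, -0.9,0.07,0,0, -1.4,0.11,0,0, -1.8,0.14,0,0, -1.8,0.14,0,0, -2.1,-0.16,0,0, -2.6,-0.66,0,0, -3.2,-1.26,0,0, -4.0,-2.06,0,0, -5.0,-3.06,0,0]' 3.8 35; python3 snap.py 11
```

```text
time_s: 14.9
tcp_pos: [0.6329, -0.1746, 0.2287]
eef_rot: [-151.9, 90.0, -67.9]
contact_force: [0.1, -0.4, -1.6]
gripper_width: 0.0429
t 14.9 tcp [ 632.9 -174.6  228.7] rot [-151.9   90.   -67.9] F [ 0.1 -0.4 -1.6] w 42.9 J [  2.  19.  -2.   0. -70. -98.]
stand grasp [[ 79.4   0.3 247.7]]
```

View pics/s11.png

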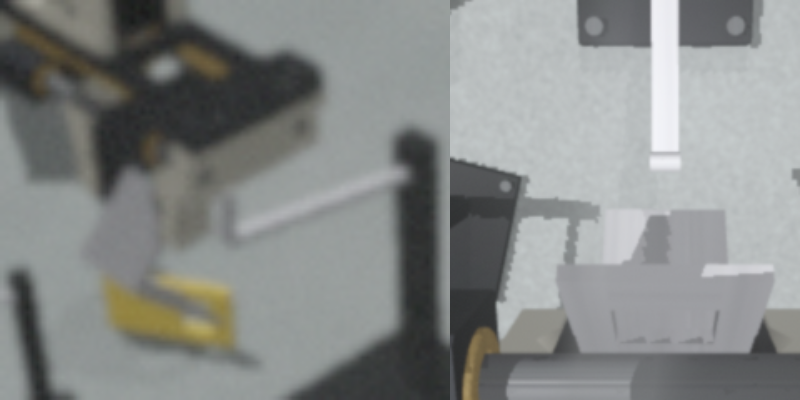

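```bash
python3 - <<'E'
from lean import *
t=load("pics/top0.pkl")
for n,p in dict(disc=(279,128),plierTip=(333,108),orangetop=(272,155),orangeR=(295,175),hook2tip=(345,185),small=(407,147),smallbase=(372,170),edge=(300,80)).items(): print(n,onz(t,[p],0)[0].round(3))
# refine standing bracket
g=cv2.cvtColor(t["image"],cv2.COLOR_RGB2GRAY); 
E
```

```text
disc [ 0.804 -0.018  0.   ]
plierTip [ 0.868 -0.169  0.   ]
orangetop [ 0.724 -0.001  0.   ]
orangeR [ 0.669 -0.066  0.   ]
hook2tip [ 0.644 -0.202  0.   ]
small [ 0.757 -0.374  0.   ]
smallbase [ 0.689 -0.276  0.   ]
edge [ 0.951 -0.075  0.   ]
```

```bash
python3 -m handwheel '[-1.0,-1.5,0,0, -1.0,-3.5,0,0, -1,-6,1,0, 1,-7,2.5,0, 4,-7,2.5,0, 8,-7,2.5,0, 11.5,-7,2.5,0, 14,-7,2.5,0, 15.2,-7,2.5,0, 15.2,-7,2.5,0]' 3.8 35; python3 snap.py 12; python3 - <<'E'
from lean import *
c=load("pics/scene12.pkl"); crop(c,140,120,140,120,5,"pics/w12.png")
cv2.imwrite("pics/wr12.png",load("pics/wrist12.pkl")["image"][:,:,::-1])
E
```

```text
time_s: 16.25
tcp_pos: [0.7036, -0.1568, 0.0749]
eef_rot: [95.7, 89.9, 179.7]
contact_force: [0.2, 0.4, -0.6]
gripper_width: 0.0431
t 16.25 tcp [ 703.6 -156.8   74.9] rot [ 95.7  89.9 179.7] F [ 0.2  0.4 -0.6] w 43.1 J [  3.  31.  -3.  -0. -56. -99.]
stand grasp [[147.9  25.6  93.9]]
```

View pics/w12.png

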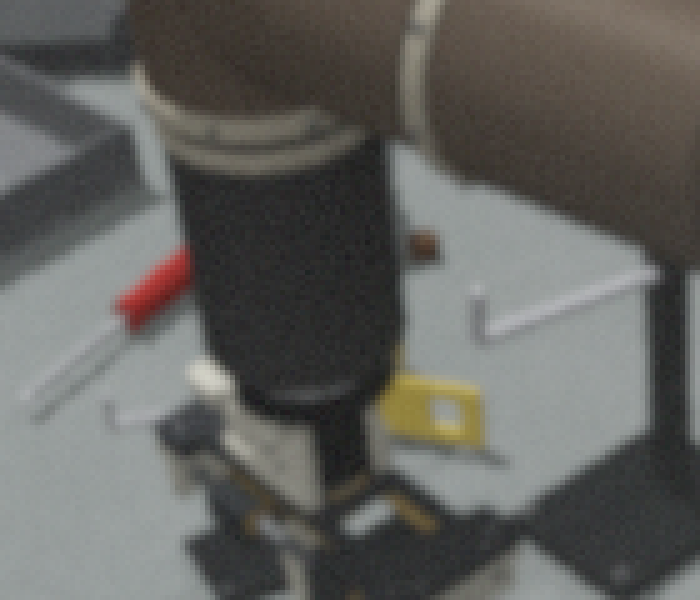

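View pics/wr12.png

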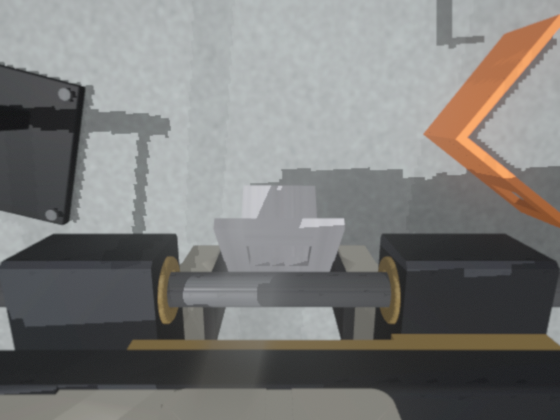

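```bash
python3 -m handwheel '[0.4,0,0,0, 0.9,0,0,0, 1.15,-1.2,0,0, 1.5,-2.2,0,0, 2.0,-3.2,0,0, 2.6,-4.1,0,0, 3.3,-4.9,0,0, 3.8,-5.4,0,0, 4.15,-5.7,0,0, 4.15,-5.7,0,0]' 3.8 6; python3 snap.py 13; python3 - <<'E'
from lean import *
cv2.imwrite("pics/wr13.png",load("pics/wrist13.pkl")["image"][:,:,::-1])
E
```

```text
time_s: 17.6
tcp_pos: [0.7611, -0.163, 0.0343]
eef_rot: [68.1, 90.0, 152.0]
contact_force: [-0.4, -0.8, -2.0]
gripper_width: 0.0442
t 17.6 tcp [ 761.1 -163.    34.3] rot [ 68.1  90.  152. ] F [-0.4 -0.8 -2. ] w 44.2 J [  2.  38.   4.  -0. -56. -98.]
stand grasp [[205.7  25.4  53.3]]
```

View pics/wr13.png

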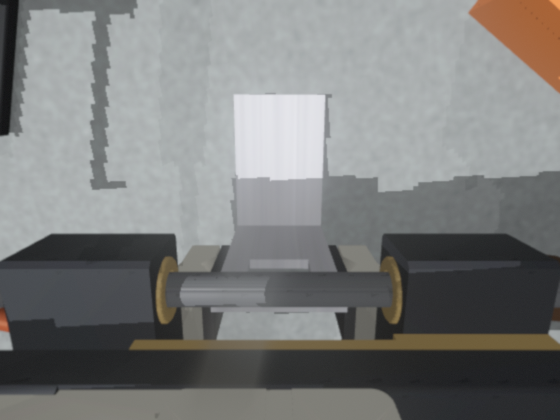

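```bash
python3 - <<'E'
from lean import *
c=load("pics/wrist13.pkl")
print(S(onz(c,[[235,95],[326,95],[236,226],[321,226]],.004)))
print(S(onz(c,[[279,310],[214,310],[346,310]],.084)))
E
```

```text
[[131.33238918   3.10290692   4.        ]
 [131.37089861  47.400525     4.        ]
 [198.0381095    1.60587515   4.        ]
 [198.08976645  46.82861282   4.        ]]
[[201.92330146  24.31822618  84.        ]
 [201.88960717   3.06102121  84.        ]
 [201.94767983  46.23619563  84.        ]]
```

```bash
python3 -m handwheel '[0.1,0,0,0, 0.1,0,0,0, 0.1,0,0,0, 0.1,0,0,0, -0.2,0.2,0,0, -0.6,0.5,0,0, -0.8,0.55,0,0, -0.8,0.55,0,0, -0.8,0.55,0,0, -0.8,0.55,0,0]' 6 6; python3 snap.py 14; python3 - <<'E'
from lean import *
cv2.imwrite("pics/wr14.png",load("pics/wrist14.pkl")["image"][:,:,::-1])
E
```

```text
time_s: 18.95
tcp_pos: [0.7556, -0.1625, 0.0424]
eef_rot: [97.0, 90.0, -179.0]
contact_force: [0.4, 0.6, -0.5]
gripper_width: 0.0598
t 18.95 tcp [ 755.6 -162.5   42.4] rot [  97.   90. -179.] F [ 0.4  0.6 -0.5] w 59.8 J [  2.  37.   3.  -0. -56. -98.]
stand grasp [[200.1  25.3  61.4]]
```

View pics/wr14.png

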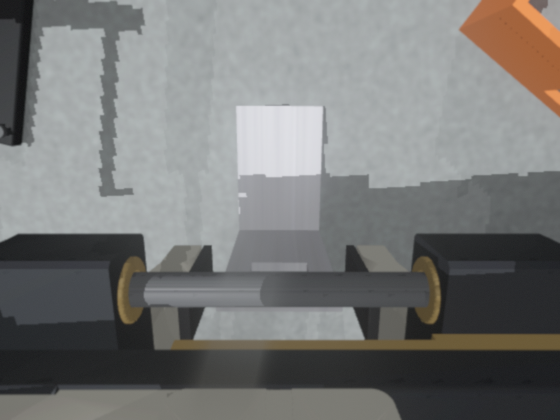

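```bash
python3 -m handwheel '[0,0,0,0, 0,0,0,0, 0,0,0,0, 0,0,0,0, 0,0,0,0, -0.5,0,0,0, -2.5,0,0,0, -6,0,0,0, -11,0,0,0, -15,0,0,0]' 3.8 35; python3 snap.py 15; python3 - <<'E'
from lean import *
c=load("pics/wrist14.pkl")
print(S(onz(c,[[237,105.5],[323,105.5]],.004)),S(onz(c,[[237,230],[321,230]],.004)))
cv2.imwrite("pics/wr15.png",load("pics/wrist15.pkl")["image"][:,:,::-1])
t=load("pics/top0.pkl"); g=cv2.cvtColor(t["image"],cv2.COLOR_RGB2GRAY)
print(g[185:222:1,160:196:2])
E
```

```text
time_s: 20.3
tcp_pos: [0.7561, -0.1627, 0.1968]
eef_rot: [-94.2, 89.8, -10.3]
contact_force: [0.7, -0.2, -1.3]
gripper_width: 0.0433
t 20.3 tcp [ 756.1 -162.7  196.8] rot [-94.2  89.8 -10.3] F [ 0.7 -0.2 -1.3] w 43.3 J [  2.  31.  13.   0. -72. -98.]
stand grasp [[200.7  25.2 215.8]]
[[130.58227176   2.99992393   4.        ]
 [130.6185731   46.95556412   4.        ]] [[197.3343478    1.06594211   4.        ]
 [197.38343987  47.7990843    4.        ]]
[[ 20  25  19  23  20  25  18  29  23  20  22  12  24  23  20  20  21  18]
 [ 17  24  23  29  24  28  28  16  22   9  19  19  19  17  25  22  21  26]
 [ 34  20  22  21  21  25  17  23  20  21  17  28  21  24  23  18  22  20]
 [ 24  16  23  26  21  18  28  18  29  21  21  23  23  30  17  22  22  27]
 [ 20  17  19  23  20  15  27  30  16  12  17  27  21  16  23  25  15  20]
 [ 25  19  23  17  29  25  22  21  24  33   0   9  18  19  19  20  17  21]
 [ 18  17  18  22  19  17  22  17 113 200 136  35   1   4  16  24  24  22]
 [ 20  23  25  26  19  21  23  11 181 210 206 219 153  40   0   1   8  14]
 [ 24  25  22  21  24  22  17   5 178 205 208
[... 1430 characters left out ...]
204 213 120  21  23  25]
 [ 15  11  23  49  95  97 105 109 122 149 149 192 208 214  51  22  23  28]
 [ 16   9   3  11  77  92  97 100 119 101  98 147 216 215   6  23  25  17]
 [ 24  25  26   1  44  98  93  93  95 116  84 119 194 209   4  23  21  25]
 [ 17  22  21  19  14  60  78  98  92  98  87  92 151 214   8  27  22  22]
 [ 14  21  29  20  19  18  39  56  73  97  94  92 122 184  13  16  26  21]
 [ 12  23  28  26  27  18  13  18  34  50  64  83 106 143  12  29  25  22]
 [ 25  20  23  23  22  23  25  16  17  19  27  43  51  88  17  21  23  17]
 [ 29  20  30  14  28  14  21  21  15  19  15  17  18  34  24  22  31  25]
 [ 25  22  28  25  24  34  19  25  26  24  25  18  23  25  27  21  21  28]]
```

View pics/wr15.png

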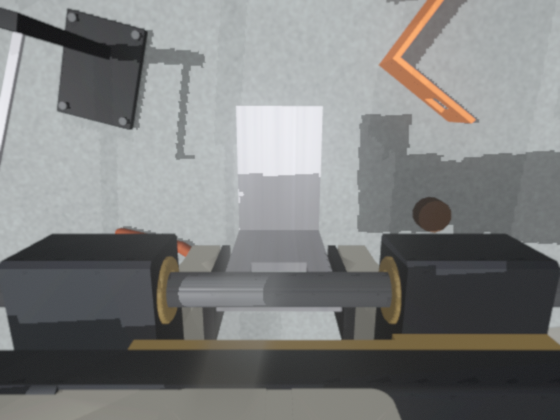

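```bash
cat > low.py <<'E'
from lean import *
t=load("pics/top0.pkl"); g=cv2.cvtColor(t["image"],cv2.COLOR_RGB2GRAY).astype(float)
def cross(v,i0): # first/last crossing of 112
    return v
def sub(line,rev=False):
    idx=range(len(line)-1)
    if rev: line=line[::-1]
    for i in idx:
        if line[i]<112<=line[i+1]:
            x=i+(112-line[i])/(line[i+1]-line[i]); return len(line)-1-x if rev else x
L=np.array([(160+sub(g[r,160:190]),r) for r in range(195,206)])
Rr=np.array([(170+sub(g[r,170:198],True),r) for r in range(196,214)])
Tt=np.array([(c,180+sub(g[180:205,c])) for c in range(178,190)])
out={}
for n,P in(("L",L),("R",Rr),("T",Tt)):
    W=onz(t,P,.034)[:,:2].astype(np.float32)*1000
    vx,vy,x,y=cv2.fitLine(W,cv2.DIST_HUBER,0,.01,.01).ravel(); out[n]=(vx,vy,x,y)
    print(n,np.degrees(np.arctan2(vy,vx)),x,y)
def isect(a,b):
    A=np.array([[a[0],-b[0]],[a[1],-b[1]]]); s=np.linalg.solve(A,[b[2]-a[2],b[3]-a[3]]); return np.array([a[2]+s[0]*a[0],a[3]+s[0]*a[1]])
p,q=isect(out["L"],out["T"]),isect(out["R"],out["T"]); print(p,q,np.hypot(*(p-q)))
E
python3 low.py
```

```text
L -11.264156 581.7538 254.03032
R -10.499629 574.10657 209.2665
T 79.69297 605.1213 228.91574
[608.7121  248.66106] [600.6532  204.34654] 45.041336
```

```bash
python3 - <<'E'
from lean import *
print(need([.6135,.2248,.205]), yawto(90-10.6)); s,T=st(); print(T.round(3))
E
```

```text
[-0.59 18.48 37.07] 4.587736861219213
[[ 0.011 -0.994  0.105]
 [-0.002  0.105  0.994]
 [-1.    -0.011 -0.   ]]
```

```bash
python3 -m handwheel '[-1,0.5,1,0, -2.5,2,4,1, -3.5,4,8,2, -4,6.5,13,3, -4,9,18,4, -4,11.5,23,4.6, -4,14,28,4.6, -4,16.4,32.8,4.6, -2,17.9,35.9,4.6, -0.6,18.5,37.1,4.6]' 3.8 35; python3 snap.py 16; python3 - <<'E'
from lean import *
print(need([.6135,.2248,.205]), yawto(90-10.6))
cv2.imwrite("pics/wr16.png",load("pics/wrist16.pkl")["image"][:,:,::-1])
E
```

```text
time_s: 21.65
tcp_pos: [0.6088, 0.2279, 0.1975]
eef_rot: [121.4, 89.9, -159.1]
contact_force: [-0.6, 0.1, -1.2]
gripper_width: 0.0435
t 21.65 tcp [608.8 227.9 197.5] rot [ 121.4   89.9 -159.1] F [-0.6  0.1 -1.2] w 43.5 J [  38.   19.   -5.   -0.  -66. -138.]
stand grasp [[ 13.1 398.1 216.5]]
[-0.87 -0.49 -0.1 ] 0.05275751321653388
```

View pics/wr16.png

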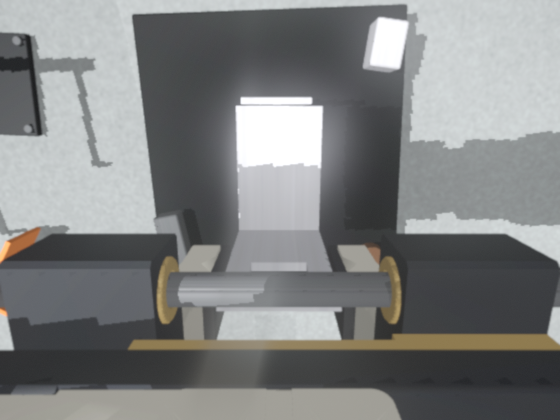

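```bash
python3 - <<'E'
from lean import *
c=load("pics/wrist16.pkl"); crop(c,215,80,130,50,6,"pics/w16.png")
s,T=st(); tp=np.array([.6088,.2279,.1975]); a=np.radians(-10.6); X=np.array([np.cos(a),np.sin(a)]);Y=np.array([-X[1],X[0]])
def rel(P): d=P[:,:2]-tp[:2]; return np.c_[d@X,d@Y]*1000
print("upright top edges",rel(onz(c,[[241,97],[312.5,97],[241,104],[312.5,104]],.114)))
print("free edge",rel(onz(c,[[236.5,106],[323,106]],.159)))
E
```

```text
upright top edges [[-75.24450885 -24.6244465 ]
 [-75.27802631  20.02967893]
 [-71.03675394 -24.72855891]
 [-71.0704791   20.12980975]]
free edge [[-69.1767427  -22.69296915]
 [-69.20921807  21.59162765]]
```

View pics/w16.png

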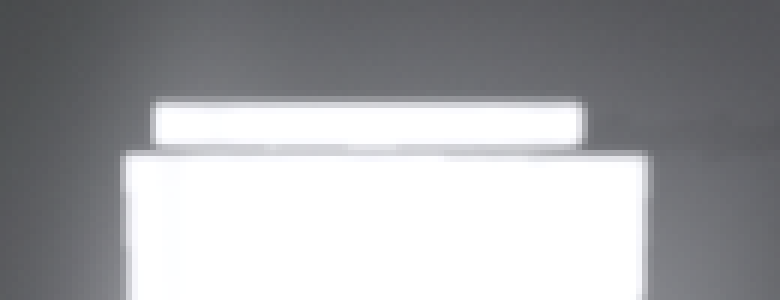

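```bash
python3 - <<'E'
from lean import *
info(); print(need([.6135,.2248,.205]))
E
```

```text
t 21.75 tcp [608.8 226.6 196.3] rot [ 128.9   89.8 -151.6] F [ 0.4 -0.6 -1.1] w 43.6 J [  38.   19.   -5.   -0.  -66. -138.]
[-0.87 -0.49 -0.1 ]
```

```bash
python3 -m handwheel '[0.5,-0.2,0,0, 1.2,-0.36,-0.08,0, 2,-0.36,-0.08,0, 2.7,-0.36,-0.08,0, 3.2,-0.36,-0.08,0, 3.4,-0.36,-0.08,0, 3.4,-0.36,-0.08,0, 3.4,-0.36,-0.08,0, 3.4,-0.36,-0.08,0, 3.4,-0.36,-0.08,0]' 3.8 35; python3 snap.py 17; python3 - <<'E'
from lean import *
c=load("pics/wrist17.pkl"); crop(c,215,70,130,60,6,"pics/w17.png")
E
```

```text
time_s: 23.0
tcp_pos: [0.6142, 0.2246, 0.1647]
eef_rot: [-41.9, 90.0, 37.4]
contact_force: [0.4, 0.0, -1.4]
gripper_width: 0.0434
t 23.0 tcp [614.2 224.6 164.7] rot [-41.9  90.   37.4] F [ 0.4  0.  -1.4] w 43.4 J [  37.   21.   -7.   -0.  -62. -138.]
stand grasp [[ 18.7 395.3 183.7]]
```

View pics/w17.png

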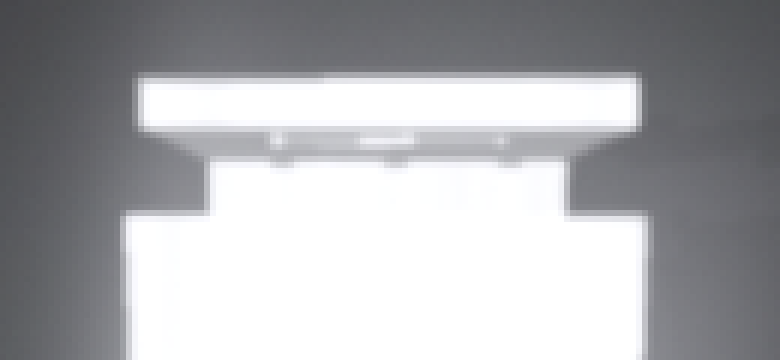

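```bash
python3 - <<'E'
from lean import *
c=load("pics/wrist17.pkl")
tp=np.array([.6142,.2246,.1647]); a=np.radians(-10.6); X=np.array([np.cos(a),np.sin(a)]);Y=np.array([-X[1],X[0]])
def rel(P): d=P[:,:2]-tp[:2]; return (np.c_[d@X,d@Y]*1000).round(1)
print("upright top",rel(onz(c,[[238,82.7],[321.7,82.7],[238,91.8],[321.7,91.8]],.114)))
print("heel",rel(onz(c,[[249.7,96.5],[309.5,96.5]],.034)))
zf=.1647+.019-.0614+.004
print("free",zf,rel(onz(c,[[235.7,105.5],[323,105.5]],zf)))
E
```

```text
upright top [[-81.4 -22.7]
 [-81.3  22.1]
 [-76.7 -22.8]
 [-76.7  22.2]]
heel [[-77.2 -22.4]
 [-77.2  22.1]]
free 0.1263 [[-69.5 -22.9]
 [-69.4  21.7]]
```

```bash
python3 -m handwheel '[0.2,0.15,0.02,0, 0.8,0.24,0.03,0, 2.2,0.24,0.03,0, 4,0.24,0.03,0, 5.8,0.24,0.03,0, 7.2,0.24,0.03,0, 8,0.24,0.03,0, 8.4,0.24,0.03,0, 8.6,0.24,0.03,0, 8.6,0.24,0.03,0]' 3.8 35; python3 snap.py 18; python3 - <<'E'
from lean import *
c=load("pics/wrist18.pkl"); cv2.imwrite("pics/wr18.png",c["image"][:,:,::-1])
crop(c,215,50,130,80,6,"pics/w18.png")
E
```

```text
time_s: 24.35
tcp_pos: [0.612, 0.2253, 0.0789]
eef_rot: [-48.8, 90.0, 30.5]
contact_force: [-0.5, -0.2, -2.1]
gripper_width: 0.0435
t 24.35 tcp [612.  225.3  78.9] rot [-48.8  90.   30.5] F [-0.5 -0.2 -2.1] w 43.5 J [  37.   25.  -13.    0.  -52. -138.]
stand grasp [[ 16.5 395.9  97.9]]
```

View pics/wr18.png

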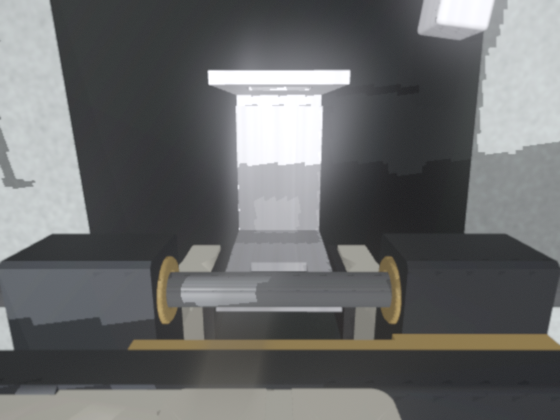

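View pics/w18.png

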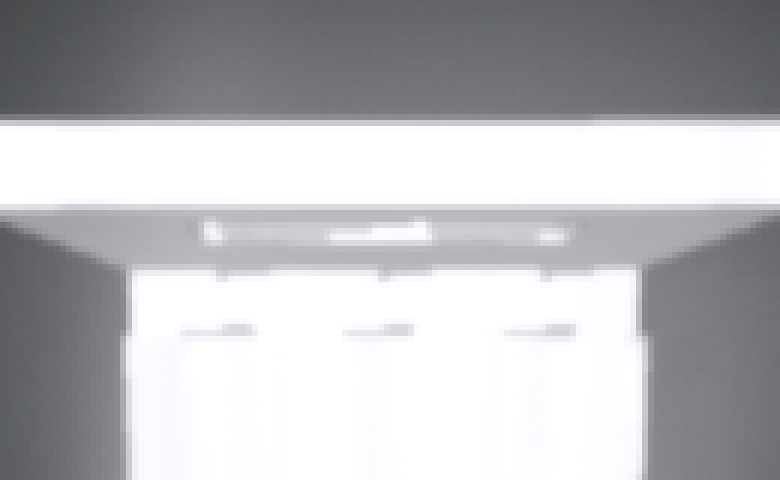

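```bash
python3 -m handwheel '[0.1,0,0,0, 0.18,0,0,0, 0.24,0,0,0, 0.28,0,0,0, 0.28,0,0,0, 0.28,0,0,0, 0.28,0,0,0, 0.28,0,0,0, 0.28,0,0,0, 0.28,0,0,0]' 3.8 20; python3 snap.py 19
```

```text
time_s: 25.7
tcp_pos: [0.612, 0.2252, 0.0764]
eef_rot: [-68.3, 90.0, 11.1]
contact_force: [-1.7, -0.4, 4.7]
gripper_width: 0.0439
t 25.7 tcp [612.  225.2  76.4] rot [-68.3  90.   11.1] F [-1.7 -0.4  4.7] w 43.9 J [  37.   26.  -13.    0.  -52. -138.]
stand grasp [[ 16.5 395.8  95.4]]
```

```bash
python3 -m handwheel '[-0.02,0,0,0, -0.02,0,0,0, -0.02,0,0,0, -0.02,0,0,0, -0.02,0,0,0, -0.02,0,0,0, -0.5,0,0,0, -1.5,0,0,0, -3,0,0,0, -4,0,0,0]' 6.5 10; python3 snap.py 20;  python3 - <<'E'
from lean import *
c=load("pics/wrist20.pkl"); cv2.imwrite("pics/wr20.png",c["image"][:,:,::-1])
E
```

```text
time_s: 27.05
tcp_pos: [0.6124, 0.2255, 0.1176]
eef_rot: [-49.2, 89.9, 30.2]
contact_force: [0.1, -0.5, 0.5]
gripper_width: 0.0647
t 27.05 tcp [612.4 225.5 117.6] rot [-49.2  89.9  30.2] F [ 0.1 -0.5  0.5] w 64.7 J [  37.   23.  -10.    0.  -56. -138.]
stand grasp [[ 16.8 396.1 136.6]]
```

View pics/wr20.png

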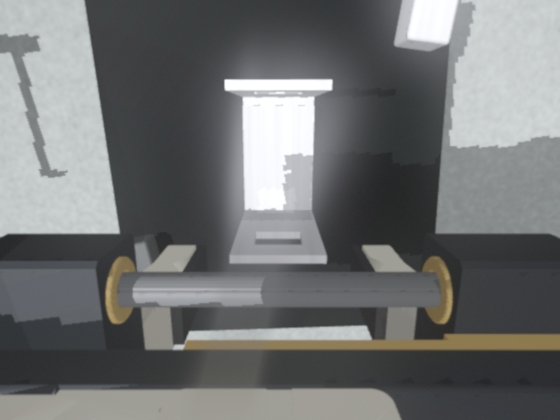

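The stack stands. I raise the arm and swing it aside, then check with the fixed cameras.

```bash
python3 -m handwheel '[-2,0,0,0, -6,0,0,0, -11,0,0,0, -14,0,-4,0, -14,0,-9,0, -14,0,-14,0, -14,0,-19,0, -14,0,-24,0, -14,0,-28,0, -14,0,-30,0]' 6.5 10; python3 - <<'E'
from lean import *
from plant import cams
info()
for n in ["top","scene"]:
    c=cams.capture(n); pickle.dump(c,open(f"pics/{n}21.pkl","wb"))
crop(load("pics/top21.pkl"),125,145,120,115,5,"pics/f1.png")
crop(load("pics/scene21.pkl"),290,230,150,140,4,"pics/f2.png")
E
```

```text
time_s: 28.4
tcp_pos: [0.5557, -0.0713, 0.2558]
eef_rot: [12.1, 90.0, 91.4]
contact_force: [1.1, -0.2, 0.7]
gripper_width: 0.0648
t 28.4 tcp [555.7 -71.3 255.8] rot [12.1 90.  91.4] F [ 1.1 -0.2  0.7] w 64.8 J [  13.    9.  -11.   -0.  -70. -113.]
```

View pics/f1.png

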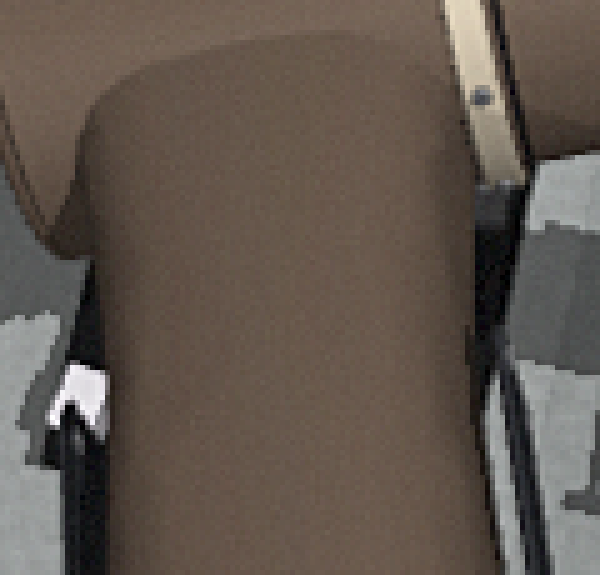

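View pics/f2.png

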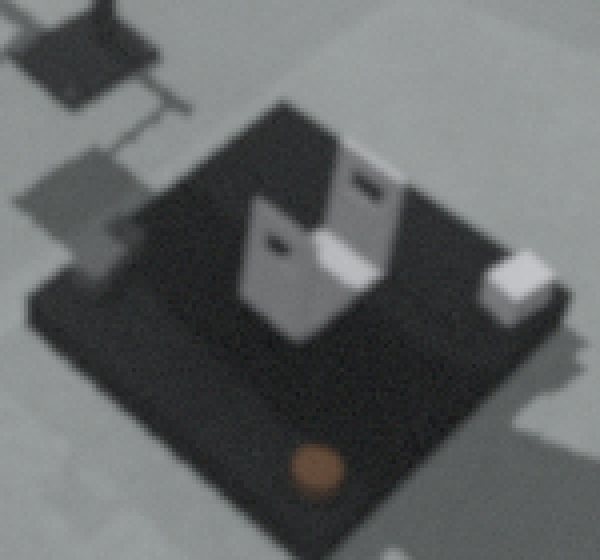

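```bash
python3 - <<'E'
from lean import *
c=load("pics/wrist20.pkl"); crop(c,215,70,130,60,6,"pics/w20.png")
a=load("pics/scene0.pkl")["image"][250:345,290:440].astype(int);b=load("pics/scene21.pkl")["image"][250:345,290:440].astype(int)
cv2.imwrite("pics/diff.png",cv2.resize(np.abs(a-b).max(2).clip(0,255).astype(np.uint8),None,fx=4,fy=4))
E
```

```text
(no output)
```

View pics/w20.png

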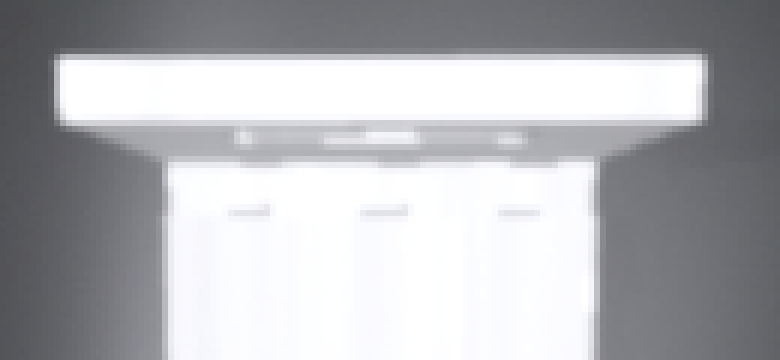

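View pics/diff.png

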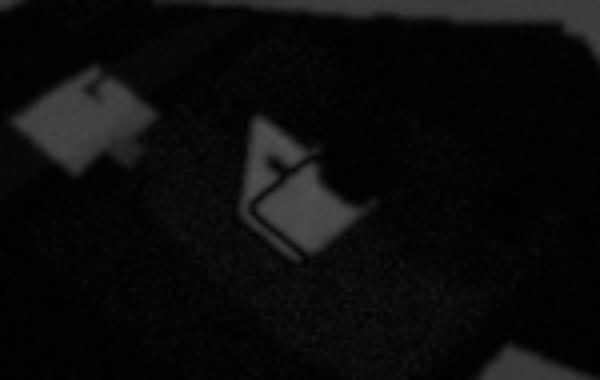

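```bash
python3 -c "
from plant import workorder; print(workorder.close_job())"
```

```text
the job is handed in; nothing more can be done
None
```

The bracket is off the hook and stacked on the standing one, and the job is handed in at about 28.5 s. No verdict came back.

**What I did:**
- I pinched the bracket by its upright's side edges and slid it out along the hook. Pushing it lightly against the barb pivoted it in the fingers to about 45° (readings about 5 N).
- I then gripped harder, raised it up the barb and backed it off square to the upright. The force readings between moves stayed near the bracket's weight.
- I stood it upright on a free patch of table, regripped it, and stacked it facing the opposite way on the standing bracket.

**Last checks:**
- **Stack:** the last wrist picture before I withdrew shows the two feet parallel and their sides lined up within about 0.5 mm. The upper foot's free edge is about 5 mm from the lower upright. Touch-down force was about 5 N, at the expected height.
- **Bystanders:** the scene camera's before/after pictures show the standing bracket's upright unmoved. Block A and the puck look where they were, and block B lies in the arm's shadow, so that is less certain.
- **Robot:** the arm was clear with no contact when I handed in. The largest wrist force I read between moves was about 6 N.

**What failed or disagreed:**
- The top camera's last view of the slab was blocked by the arm, so it could not confirm the final pose.
- My measured lean of the hanging bracket was about 15°, against the stated 20°.
- While being tipped, the bracket also slid several millimetres in the pads, which the regrip on the table corrected.

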